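Stack the slip clutch of the rolling mill

ROBOT

A 7-joint arm with a two-finger parallel gripper is mounted at the origin on a cart in front of the work surface, level with it; the furniture and walls round the work are solid. World frame = base frame: x ahead of the robot, y to its left, z up, the work surface at z = 0. Lengths are in m, angles in rad, forces in N, time in s.
With the tool pointing down it reaches from about 0.375 to 0.925 m from the base axis. Payload 3.1 kg.
Tool frame: the origin (TCP) lies midway between the tips of the shut fingers; the grasp point (between the pads) lies 19 mm behind it (robot.tcp_to_grasp is the distance from the TCP to the grasp point, in m); z points along the fingers, y is the line along which they close (so a half turn about z gives the same grasp; the last joint's range is limited). The gripper opens to 85 mm and grips with 20 to 120 N. Pads are 22 mm wide; open, the fingers measure 114 mm over their backs; the gripper's body (76 mm by 85 mm) begins 54 mm behind the grasp point. The pads swing forward as they close: fully open they stand 13 mm farther back than shut.
Start: joints at [-1.385, 0.383, 0.044, 1.598, -0.018, 1.161, -0.05], TCP at [0.182, 0.624, 0.231] pointing down, gripper open.
Joint ranges: [-2.61, 2.61], [-0.41, 2.15], [-1.48, 1.57], [0, 2.5], [-1.57, 4.71], [0.05, 1.97], [-2.85, 2.85]. Speed limits (rad/s): [2.79, 2.79, 3.14, 3.14, 3.14, 3.14, 3.14].

INTERFACE

Orientations are given as a unit quaternion [x, y, z, w].
In Python, from workcell import robot gives the robot as it stands.
- The arm moves only by the tool servo_tool, never from a script. Its arguments are lists of equal length, an entry for each row: "xyz": the shift along the tool's x, y, z as a fraction of full scale, a list of three; "rotation": the turn, a rotation vector about the tool's x, y, z as a fraction of full scale, a list of three; "claw": the opening, from 0 (shut) to 1 (fully open). A call has 1 to 20 rows; each row is the pose to reach, as a shift and turn from the pose commanded when the call began, along the tool's axes at that moment, turning the shorter way round; what a row does not reach only later rows make up. Full scale, the value 1, is 0.08 m for a shift and 360 degrees for a turn. A row lasts 1/12 s, in which the tool goes at most 41.7 mm and 7.16 degrees, less where a joint would pass 70% of its speed; a pose out of reach is approached as far as the arm can. A call with a number of a shift or a turn outside -1 to 1 is refused whole. A call with a gripper value outside its range is refused whole. The fingers move at their own pace and stop on an object; "newtons" is the grip in N (left out, the last holds). Time passes only in rows, so rows that repeat a pose let the fingers close. It gives the time, the measured TCP pose, the force, the opening and the grip force at its end, in the units of the state.
- robot.get_state(): the state, without advancing time (a new reading comes with each control period).
- robot.read_camera(name): name is "side" or "top" or "wrist"; returns a dict with "img" (480x640x3 uint8, red, green, blue), "fx", "fy", "cx", "cy" (pixels), "R" (3x3) and "t" (3): a world point X has camera coordinates R X + t. Camera axes: x right, y down, z forward; pixel columns grow to the right and rows downward; lengths in m; the calibration is good to about 2 mm. A picture is of the moment at which its call begins. There is no depth.
- robot.hand_in(): hands the job in; it is judged then, once.
The state is a dict: "time_s": time; "joint_pos": joint angles; "qvel": joint speeds; "joint_torque": joint torques, N m; "tcp_pos": TCP position; "tcp_rot": TCP orientation; "contact_force": force on the tool from outside, world axes, zero at the start; "wrist_torque": the same for the moment, N m; "finger_gap": finger opening in m; "finger_force": force on a finger pad.
Only numpy, scipy, OpenCV 4.12 (cv2) and the standard library are available. Lean on these libraries where they do the work, as an engineer would, in place of code of your own. Each camera call takes 0.05 s, during which the arm holds its last target. There are 200 camera calls.

TASK

Put the clutch plates on the splined hub of the grey carrier: first the friction disc (dark steel with terracotta-coloured linings) with its tab in the spline position nearest to the red-marked side, then the bare steel separator plate on top of it with its tab pointing exactly the opposite way from the disc's tab. Each plate must engage the splines and sit fully home, the disc flat on the collar and the separator flat on the disc; how far the hub is turned is not known, so feel for the splines by turning the plate under light pressure, never force it, and leave the bottle, the brass weight and the pliers where they are.

Things in the scene. Friction and masses are not known exactly. Their poses are not given: they have to be found in the camera images.
- carrier: Grey clutch carrier, fixed to the bench: flange 84 x 116 x 14 mm (its x, y, z); origin at the centre of its underside, on the hub's axis. The red-marked side is its +y. A dark collar, 23.5 mm radius, top at 30 mm, carries the steel hub. The hub's turn is NOT shown by this pose. Pressing a plate with over 40 N is too much; 3 to 8 N is enough to feel; touch down slower than 20 mm/s.
- red_mark (a point): Middle of the top of the red block (36 x 20 mm) on the carrier's flange, 46 mm from the hub's axis, 18.5 mm above the bench.
- seat (a point): Centre of the collar's top, where the first plate's underside comes to rest: 30 mm above the bench, on the hub's axis. Axes as the carrier's. Home: disc centre 4 mm above it, separator centre 12 mm above it, the disc's tab within 60 degrees of the carrier's +y, the separator's tab half a turn from the disc's.
- rib_top (a point): On the hub's axis at the height of the rib tops, 52 mm above the bench; axes as the carrier's. Four straight spline ribs, 12 mm wide, 20.5 mm out from the axis, run from here down to the collar; tops flat and square. A plate whose tab is not in line with a rib (to about 0.08 rad) rests on them; in line, it slides down to the collar.
- hub_tip (a point): Top of the hub, on its axis, 72 mm above the bench. Above the ribs it is a smooth core of 14.8 mm radius up to 64 mm, then a cone narrowing to 9 mm radius, which centres a plate. The hub is held firmly (does not turn), at an unknown angle: the rib nearest to +y lies 0.18 to 0.79 rad to one side of it or the other (never straight). Axes: the carrier's, not the ribs'.
- disc_center (a point): Friction disc: dark steel plate with twelve terracotta-coloured lining pads. Ring 60 mm across, 8 mm thick, bore 44 mm with four inward teeth 11 mm wide, tips 16 mm from the axis, at 45, 135, 225, 315 deg from the tab. Two flats 62 mm apart (26 mm long) on its +x and -x sides for grasping from above, fingers closing along its x. About 90 g; faces alike. Point: plate centre, 4 mm above its underside, z up, y to the tab.
- disc_tab (a point): On the friction disc's tab, 36 mm from its axis, at half thickness.
- separator_center (a point): Separator plate: bare steel, same outline as the disc. Ring 60 mm across, 8 mm thick, bore 44 mm with four inward teeth 11 mm wide, tips 16 mm from the axis, at 45, 135, 225, 315 deg from the tab. Two flats 62 mm apart (26 mm long) on its +x and -x sides for grasping from above, fingers closing along its x. About 90 g; faces alike. Point: plate centre, 4 mm above its underside, z up, y to the tab.
- separator_tab (a point): On the separator's tab, 36 mm from its axis, at half thickness.
- flux_bottle: Small brown bottle with black cap, 39 mm across, 87 mm tall, standing behind the carrier; a bystander. Origin at its underside.
- brass_weight: Small brass weight, 19 mm across, 31 mm tall; a bystander. Origin at its underside.
- flat_pliers: Pliers with blue handles, 58 x 150 x 12 mm, lying on the bench; a bystander. Origin at its underside.
Things that resemble listed ones, but are neither listed nor needed, are in the scene too. What is shaped like the part that bears disc_center but blue, green or turquoise is not meant.

How it is judged:
By the outcome, as a careful person would: the job done as asked, in the order asked, and still so for the second after the job is handed in, with the robot touching nothing.
It also fails if it takes over 72 s, if anything falls off the work surface, if the arm or the gripper's body presses on something with over 40 N, if the wrist force passes 120 N, or if a joint passes its speed limit or range.

## Working session

There is one attempt and no reset: what is moved stays moved. The work goes in short steps, Python scripts to look and compute and a tool call to move; the robot and the scene stay as the last step left them, time stands still between calls to the robot, and variables do not carry over. Pictures are saved under pics/ and viewed, at most 13 in all, crops included, and the job is handed in when it is done.

Besides the shell and the picture viewer there is one more tool, called after "Emit:" as name(argument=value, ...) on one line, values as JSON. servo_tool: Moves the arm, as the interface text tells. Its arguments: {"type":"object","properties":{"xyz":{"type":"array"},"rotation":{"type":"array"},"claw":{"type":"array"},"newtons":{"type":"number"}},"required":["xyz","rotation","claw"]}

```bash
ls; mkdir -p pics; python3 - <<'E'
from workcell import robot
import cv2,numpy as np
s=robot.get_state();print({k:np.round(v,3).tolist() for k,v in s.items()})
for n in("top","side"):
    c=robot.read_camera(n);cv2.imwrite(f"pics/{n}0.png",c["img"][:,:,::-1])
    R,t=np.array(c["R"]),np.array(c["t"]);print(n,c["fx"],c["cx"],c["cy"],(-R.T@t).round(3),R.round(3).tolist())
E
```

```text
pics
{'time_s': 0.0, 'joint_pos': [-1.385, 0.384, 0.044, 1.6, -0.018, 1.161, -0.05], 'qvel': [-0.001, 0.002, 0.0, -0.0, 0.001, 0.002, 0.0], 'joint_torque': [-0.0, -43.346, 1.024, -24.951, 0.011, 0.011, 0.0], 'tcp_pos': [0.182, 0.623, 0.23], 'tcp_rot': [0.141, 0.99, -0.001, -0.0], 'contact_force': [0.377, 0.458, -0.233], 'wrist_torque': [0.023, 0.002, 0.002], 'finger_force': 0.0, 'finger_gap': 0.085}
top 442.08496161819966 318.76426494938096 238.63021280945603 [0.499 0.024 0.979] [[0.017, -0.999, -0.03], [-0.996, -0.014, -0.087], [0.086, 0.031, -0.996]]
side 564.3420468074252 311.60478756059035 241.59557233646964 [ 0.483 -0.782  0.76 ] [[0.99, -0.141, -0.015], [-0.1, -0.623, -0.776], [0.1, 0.77, -0.631]]
```

View pics/top0.png

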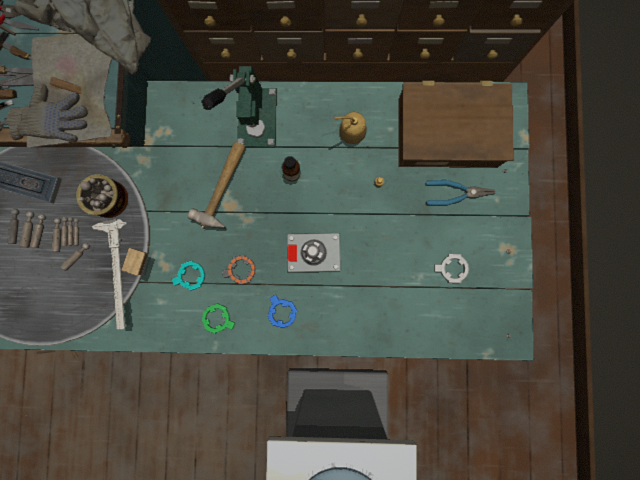

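View pics/side0.png

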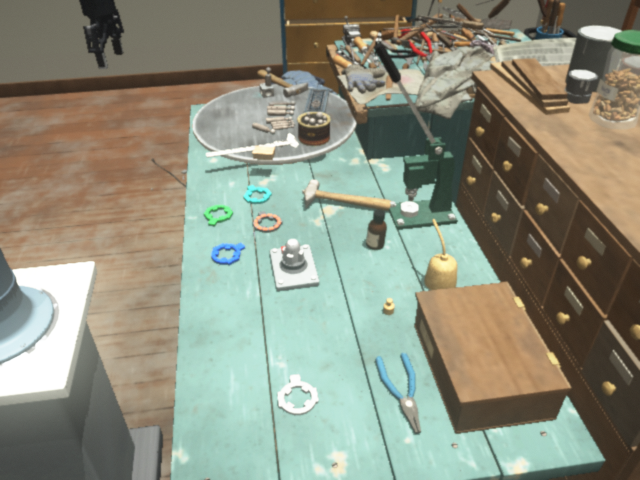

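The top view shows the disc at (241,270), the separator at (455,268) with its tab to the left, the hub at (313,252) and the red block at (293,253). The bottle is at (290,168), the weight at (379,182) and the pliers at (460,192). Next I'll zoom in and measure.

```bash
cat > h.py <<'E'
from workcell import robot
import cv2,numpy as np
def cast(c,uv,z):
    R,t=np.array(c["R"]),np.array(c["t"]);uv=np.atleast_2d(uv).astype(float)
    d=np.c_[(uv[:,0]-c["cx"])/c["fx"],(uv[:,1]-c["cy"])/c["fy"],np.ones(len(uv))]@R
    o=-R.T@t
    return (o+d*((z-o[2])/d[:,2])[:,None])[:,:2]
def proj(c,X):
    p=np.atleast_2d(X)@np.array(c["R"]).T+np.array(c["t"])
    return np.c_[c["fx"]*p[:,0]/p[:,2]+c["cx"],c["fy"]*p[:,1]/p[:,2]+c["cy"]]
def rect(c,xy,z,half=.06,n=400):
    "orthographic patch at plane z: up=+x, left=+y"
    g=np.linspace(half,-half,n);Y,X=np.meshgrid(g,g)
    p=proj(c,np.c_[X.ravel()+xy[0],Y.ravel()+xy[1],np.full(n*n,z)]).astype(np.float32).reshape(n,n,2)
    return cv2.remap(c["img"],p[...,0],p[...,1],cv2.INTER_CUBIC)
E
python3 - <<'E'
from h import *
c=robot.read_camera("top")
hsv=cv2.cvtColor(c["img"],cv2.COLOR_RGB2HSV).astype(int)
P={}
for n,uv,z in(("disc",(241,270),.008),("sep",(455,268),.008),("hub",(313,251),.052)):
    P[n]=cast(c,uv,z)[0];print(n,P[n].round(4))
H,S,V=[hsv[...,i] for i in range(3)]
r=((H<5)|(H>175))&(S>180)&(V>120);r[:, :270]=0;r[:,310:]=0
ys,xs=np.nonzero(r);print("red",len(xs),cast(c,(xs.mean(),ys.mean()),.0185)[0].round(4))
m=(S<40)&(V>150);m[:,:425]=0;m[:,480:]=0;m[:245]=0;m[290:]=0
ys,xs=np.nonzero(m);w=cast(c,np.c_[xs,ys],.008);print("sep",len(w),w.min(0),w.max(0))
im=np.hstack([rect(c,P[k],z,.06,266) for k,z in(("disc",.008),("sep",.008),("hub",.03))])
cv2.imwrite("pics/crop.png",im[:,:,::-1])
E
```

```text
disc [0.5118 0.2241]
sep [ 0.5237 -0.2434]
hub [0.5535 0.0641]
red 141 [0.5514 0.1113]
sep 338 [ 0.49353661 -0.26936481] [ 0.55426551 -0.20026512]
```

View pics/crop.png

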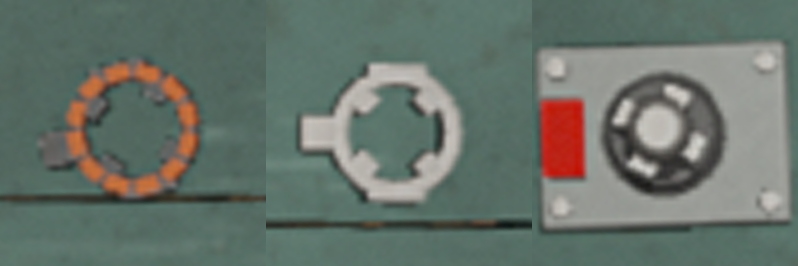

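The crops (0.45 mm/px) show:
- **Disc:** tab at (55,149) against its centre at (133,128), so yaw is about +0.26 rad.
- **Separator:** tab straight to +y, yaw about 0.
- **Hub:** ribs at (621,112), (677,94), (695,147) and (641,168), so the rib nearest +y is at a yaw of about -0.46 (towards +x).

Next, move over the disc.

Emit:
servo_tool(xyz=[[-0.89, -0.61, 0], [-0.89, -0.61, 0], [-0.89, -0.61, 0], [-0.89, -0.61, 0]], rotation=[[0, 0, 0], [0, 0, 0], [0, 0, 0], [0, 0, 0]], claw=[1, 1, 1, 1])

```text
time_s: 0.48
tcp_pos: [0.2411, 0.5536, 0.2309]
tcp_rot: [0.145, 0.989, -0.001, 0.001]
contact_force: [0.3, -0.2, 0.5]
finger_gap: 0.0853
finger_force: 0.0
```

Emit:
servo_tool(xyz=[[-0.89, -0.61, 0], [-0.89, -0.61, 0], [-0.89, -0.61, 0], [-0.89, -0.61, 0]], rotation=[[0, 0, 0], [0, 0, 0], [0, 0, 0], [0, 0, 0]], claw=[1, 1, 1, 1])

```text
time_s: 0.82
tcp_pos: [0.2942, 0.488, 0.2312]
tcp_rot: [0.145, 0.989, -0.0, 0.0]
contact_force: [-1.2, 0.4, -0.1]
finger_gap: 0.0853
finger_force: 0.0
```

Emit:
servo_tool(xyz=[[-0.89, -0.61, 0], [-0.89, -0.61, 0], [-0.89, -0.61, 0], [-0.89, -0.61, 0]], rotation=[[0, 0, 0], [0, 0, 0], [0, 0, 0], [0, 0, 0]], claw=[1, 1, 1, 1])

```text
time_s: 1.15
tcp_pos: [0.3479, 0.4221, 0.2313]
tcp_rot: [0.144, 0.99, -0.0, 0.0]
contact_force: [-0.8, 0.5, 0.3]
finger_gap: 0.0853
finger_force: 0.0
```

Emit:
servo_tool(xyz=[[-0.89, -0.61, 0], [-0.89, -0.61, 0], [-0.89, -0.61, 0], [-0.89, -0.61, 0]], rotation=[[0, 0, 0], [0, 0, 0], [0, 0, 0], [0, 0, 0]], claw=[1, 1, 1, 1])

```text
time_s: 1.48
tcp_pos: [0.402, 0.3561, 0.2314]
tcp_rot: [0.143, 0.99, 0.0, 0.0]
contact_force: [-0.1, 0.1, 0.6]
finger_gap: 0.0855
finger_force: 0.0
```

Emit:
servo_tool(xyz=[[-0.89, -0.61, 0], [-0.89, -0.61, 0], [-0.89, -0.61, 0], [-0.89, -0.61, 0]], rotation=[[0, 0, 0], [0, 0, 0], [0, 0, 0], [0, 0, 0]], claw=[1, 1, 1, 1])

```text
time_s: 1.82
tcp_pos: [0.4563, 0.2899, 0.2313]
tcp_rot: [0.143, 0.99, 0.0, 0.0]
contact_force: [-0.3, 0.7, -0.7]
finger_gap: 0.0854
finger_force: 0.0
```

Emit:
servo_tool(xyz=[[-0.89, -0.61, 0.8], [-0.89, -0.61, 0.8], [-0.89, -0.61, 0.8], [-0.89, -0.61, 0.8], [-0.89, -0.61, 0.8], [-0.89, -0.61, 0.8], [-0.89, -0.61, 0.8], [-0.89, -0.61, 0.8], [-0.89, -0.61, 0.8], [-0.89, -0.61, 0.8], [-0.89, -0.61, 0.8], [-0.89, -0.61, 0.8]], rotation=[[0, 0, 0.164], [0, 0, 0.164], [0, 0, 0.164], [0, 0, 0.164], [0, 0, 0.164], [0, 0, 0.164], [0, 0, 0.164], [0, 0, 0.164], [0, 0, 0.164], [0, 0, 0.164], [0, 0, 0.164], [0, 0, 0.164]], claw=[1, 1, 1, 1, 1, 1, 1, 1, 1, 1, 1, 1])

```text
time_s: 2.82
tcp_pos: [0.5092, 0.2258, 0.1671]
tcp_rot: [0.609, 0.793, 0.0, -0.0]
contact_force: [0.3, 0.3, 0.4]
finger_gap: 0.0855
finger_force: 0.0
```

```bash
python3 - <<'E'
from h import *
s=robot.get_state();print({k:np.round(s[k],4).tolist() for k in("time_s","tcp_pos","tcp_rot","joint_pos")})
c=robot.read_camera("wrist");np.save("w.npy",c,allow_pickle=True)
print(c["fx"],(-np.array(c["R"]).T@c["t"]).round(3),np.array(c["R"]).round(2).tolist(),proj(c,[[.512,.224,.008]]))
im=np.hstack([c["img"][::2,::2],cv2.resize(rect(c,(.512,.224),.008,.06,400),(240,240))])
cv2.imwrite("pics/w1.png",im[:,:,::-1])
E
```

```text
{'time_s': 2.8167, 'tcp_pos': [0.5092, 0.2258, 0.1671], 'tcp_rot': [0.6091, 0.7931, 0.0001, -0.0005], 'joint_pos': [-0.9006, 0.2967, 0.4777, 1.9032, -0.1637, 0.9798, -0.0881]}
427.5268521395372 [0.49  0.3   0.309] [[0.97, 0.26, -0.0], [0.25, -0.92, 0.3], [0.08, -0.29, -0.95]] [[319.44541461 218.48628552]]
```

View pics/w1.png

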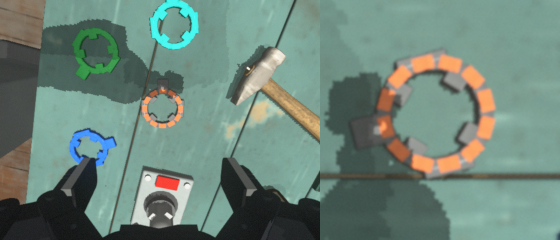

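The wrist view, with the rectified crop at right, shows the disc with its teeth and its tab at (372,132), partly in shadow. Fit its centre and yaw.

```bash
cat >> h.py <<'E'
def plate(c,xy,z,orange,half=.06,n=600,smax=70):
    im=rect(c,xy,z,half,n);hsv=cv2.cvtColor(im,cv2.COLOR_RGB2HSV).astype(int);H,S,V=[hsv[...,i] for i in range(3)]
    g=np.linspace(half,-half,n);Y,X=np.meshgrid(g,g)
    m=((H<20)&(S>110)&(V>90)) if orange else ((S<smax)&(V>150))
    k=m&(np.hypot(X,Y)<.042)
    if orange:
        cn,_=cv2.minEnclosingCircle(np.argwhere(k)[:,::-1].astype(np.float32))
        # refine: median radius based circle fit of all pad pixels
        p=np.c_[X[k],Y[k]]
        A=np.c_[2*p,np.ones(len(p))];s=np.linalg.lstsq(A,(p**2).sum(1),rcond=None)[0];cx,cy=s[:2]
    else:
        ring=k.astype(np.uint8);cs,_=cv2.findContours(ring,cv2.RETR_EXTERNAL,cv2.CHAIN_APPROX_NONE)
        q=max(cs,key=cv2.contourArea)[:,0];p=np.c_[X[q[:,1],q[:,0]],Y[q[:,1],q[:,0]]]
        cx,cy=p.mean(0)
        for _ in range(20):
            r=np.hypot(p[:,0]-cx,p[:,1]-cy);w=np.abs(r-.030)<.0025
            A=np.c_[2*p[w],np.ones(w.sum())];s=np.linalg.lstsq(A,(p[w]**2).sum(1),rcond=None)[0];cx,cy=s[:2]
    r=np.hypot(X-cx,Y-cy);a=np.arctan2(Y-cy,X-cx)
    gray=(S<smax) if orange else m
    t=gray&(r>.0165)&(r<.0205);th=np.angle((np.exp(4j*a[t])).sum())/4  # teeth mod 90 (45deg -> see yaw)
    b=gray&(r>.0335)&(r<.0385);tb=np.arctan2((Y[b]-cy).mean(),(X[b]-cx).mean()) if b.any() else np.nan
    yaw=th-np.pi/4; yaw+=round((tb-np.pi/2-yaw)/(np.pi/2))*np.pi/2
    return np.array([cx+xy[0],cy+xy[1]]),yaw,tb-np.pi/2,np.sqrt(s[2]+cx**2+cy**2),t.sum(),b.sum()
E
python3 - <<'E'
from h import *
c=np.load("w.npy",allow_pickle=True).item()
for sm in(50,60,70,80): print(plate(c,(.512,.224),.008,True,smax=sm))
ct=robot.read_camera("top")
print(plate(ct,(.5237,-.2434),.008,False))
# hub ribs: bright pixels at z=.052 within r .014-.021
im=rect(ct,(.5535,.0641),.052,.03,400);hsv=cv2.cvtColor(im,cv2.COLOR_RGB2HSV);V=hsv[...,2].astype(int)
g=np.linspace(.03,-.03,400);Y,X=np.meshgrid(g,g)
m=((V>150)&(np.hypot(X,Y)<.023)).astype(np.uint8)
n,l,st,ce=cv2.connectedComponentsWithStats(m)
for i in range(1,n):
    if st[i,4]>300: print(st[i,4],.5535+.03-ce[i,1]*.06/399,.0641+.03-ce[i,0]*.06/399)
E
```

```text
(array([0.5150582 , 0.22612416]), np.float64(0.2765209618222171), np.float64(0.40877777778541513), np.float64(0.026161651422041465), np.int64(6553), np.int64(4880))
(array([0.5150582 , 0.22612416]), np.float64(-1.9480018619910082), np.float64(-1.5350068629323954), np.float64(0.026161651422041465), np.int64(11581), np.int64(26714))
(array([0.5150582 , 0.22612416]), np.float64(-1.9638717245259973), np.float64(-1.5294269366125348), np.float64(0.026161651422041465), np.int64(11586), np.int64(27871))
(array([0.5150582 , 0.22612416]), np.float64(-1.9638717245259973), np.float64(-1.2233149424049046), np.float64(0.026161651422041465), np.int64(11586), np.int64(28063))
(array([ 0.5239028 , -0.24213454]), np.float64(-0.009163962830641359), np.float64(-0.00015698099668459697), np.float64(0.02987252830625079), np.int64(3813), np.int64(1760))
2762 0.5693094548463846 0.057536923227692695
2498 0.5612451434832076 0.08139383506805445
12758 0.5547677523877101 0.06597672897559781
3044 0.5460577247981979 0.049648249730765814
2368 0.5373984073359074 0.07323019457427352
```

The disc is at about (0.5145, 0.2255) with yaw 0.27, the hub axis is at about (0.5535, 0.0655), and the ribs are at -0.45. Descend over the disc with the claw partly closed, then feel for the bench.

Emit:
servo_tool(xyz=[[-0.02, 0.064, 0.4], [-0.02, 0.064, 0.9], [-0.02, 0.064, 0.9], [-0.02, 0.064, 0.9]], rotation=[[0, 0, 0], [0, 0, -0.002], [0, 0, -0.002], [0, 0, -0.002]], claw=[0.85, 0.85, 0.85, 0.85], newtons=40)

```text
time_s: 3.25
tcp_pos: [0.5132, 0.2221, 0.0931]
tcp_rot: [0.606, 0.796, -0.003, -0.001]
contact_force: [0.8, 0.3, 0.3]
finger_gap: 0.0724
finger_force: 0.0
```

Emit:
servo_tool(xyz=[[0, 0, 0.3], [0, 0, 0.6], [0, 0, 0.8], [0, 0, 0.95], [0, 0, 0.95], [0, 0, 0.95]], rotation=[[0, 0, 0], [0, 0, 0], [0, 0, 0], [0, 0, 0], [0, 0, 0], [0, 0, 0]], claw=[0.85, 0.85, 0.85, 0.85, 0.85, 0.85])

```text
time_s: 3.75
tcp_pos: [0.5165, 0.2235, 0.0204]
tcp_rot: [0.606, 0.796, 0.001, 0.0]
contact_force: [-0.4, 0.2, 0.8]
finger_gap: 0.0726
finger_force: 0.0
```

```bash
python3 - <<'E'
from h import *
s=robot.get_state();print({k:np.round(s[k],4).tolist() for k in("time_s","tcp_pos","tcp_rot","contact_force","finger_gap")})
a=robot.read_camera("wrist")["img"];b=robot.read_camera("side")["img"]
im=np.hstack([a[160:480,140:500],cv2.resize(b[180:280,200:310],(352,320),interpolation=cv2.INTER_CUBIC)])
cv2.imwrite("pics/w2.png",im[:,:,::-1])
E
```

```text
{'time_s': 3.75, 'tcp_pos': [0.5165, 0.2235, 0.0204], 'tcp_rot': [0.6059, 0.7955, 0.0008, 0.0003], 'contact_force': [-0.3701, 0.1876, 0.8333], 'finger_gap': 0.0726}
```

View pics/w2.png

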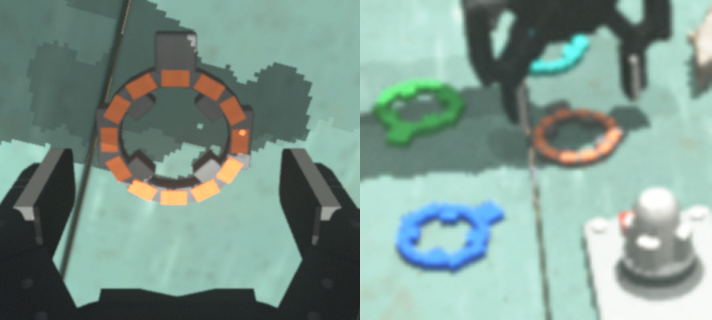

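The disc is centred between the fingers (columns 175 and 177), with its tab pointing away at (175,50). Continue down gently and re-measure.

Emit:
servo_tool(xyz=[[0, 0, 0.03], [0, 0, 0.06], [0, 0, 0.09], [0, 0, 0.12], [0, 0, 0.15], [0, 0, 0.18], [0, 0, 0.2], [0, 0, 0.2]], rotation=[[0, 0, 0], [0, 0, 0], [0, 0, 0], [0, 0, 0], [0, 0, 0], [0, 0, 0], [0, 0, 0], [0, 0, 0]], claw=[0.82, 0.82, 0.82, 0.82, 0.82, 0.82, 0.82, 0.82])

```text
time_s: 4.52
tcp_pos: [0.515, 0.2229, 0.0027]
tcp_rot: [0.606, 0.796, -0.001, -0.0]
contact_force: [-0.5, -0.3, -0.3]
finger_gap: 0.07
finger_force: 0.0
```

```bash
cat >> h.py <<'E'
def tool():
    s=robot.get_state();from scipy.spatial.transform import Rotation as Ro
    M=Ro.from_quat(s["tcp_rot"]).as_matrix();return np.array(s["tcp_pos"]),M,np.arctan2(M[1,1],M[0,1])
E
python3 - <<'E'
from h import *
c=robot.read_camera("wrist")
for sm in(40,45,50,55):
    p=plate(c,(.515,.225),.008,True,half=.045,smax=sm);print(p)
t,M,psi=tool();print(t,psi,"tool-xy offset of disc mm",(M[:2,:2].T@(p[0]-t[:2])*1e3).round(2))
E
```

```text
(array([0.51499625, 0.22654625]), np.float64(0.2656587047926795), np.float64(0.4310659122580134), np.float64(0.025936833202857636), np.int64(11609), np.int64(8377))
(array([0.51499625, 0.22654625]), np.float64(0.26364537408178723), np.float64(0.3917322604279545), np.float64(0.025936833202857636), np.int64(13758), np.int64(9494))
(array([0.51499625, 0.22654625]), np.float64(0.22174139235644774), np.float64(0.06586641525305348), np.float64(0.025936833202857636), np.int64(16567), np.int64(12990))
(array([0.51499625, 0.22654625]), np.float64(-2.939343680210575), np.float64(-2.239705674531814), np.float64(0.025936833202857636), np.int64(19838), np.int64(30596))
[0.51520945 0.22290453 0.00291074] 0.2691242277964797 tool-xy offset of disc mm [3.57 0.76]
```

Emit:
servo_tool(xyz=[[0.035, 0, 0], [0.035, 0, 0.0], [0.035, 0, 0.015], [0.035, 0, 0.03], [0.035, 0, 0.045], [0.035, 0, 0.06], [0.035, 0, 0.06], [0.035, 0, 0.06]], rotation=[[0, 0, 0], [0, 0, 0], [0, 0, 0], [0, 0, 0], [0, 0, 0], [0, 0, 0], [0, 0, 0], [0, 0, 0]], claw=[0.8, 0.8, 0.8, 0.8, 0.8, 0.8, 0.8, 0.8])

```text
time_s: 5.23
tcp_pos: [0.5146, 0.2257, -0.0017]
tcp_rot: [0.606, 0.796, -0.0, -0.0]
contact_force: [0.3, -0.2, -0.1]
finger_gap: 0.0679
finger_force: 0.0
```

Emit:
servo_tool(xyz=[[0, 0, 0.012], [0, 0, 0.025], [0, 0, 0.037], [0, 0, 0.037]], rotation=[[0, 0, 0], [0, 0, 0], [0, 0, 0], [0, 0, 0]], claw=[0.8, 0.8, 0.8, 0.8])

```text
time_s: 5.57
tcp_pos: [0.5145, 0.2257, -0.0047]
tcp_rot: [0.606, 0.796, -0.0, -0.0]
contact_force: [0.4, -0.5, 0.1]
finger_gap: 0.0688
finger_force: 0.0
```

Emit:
servo_tool(xyz=[[0, 0, 0], [0, 0, 0], [0, 0, 0], [0, 0, 0], [0, 0, 0], [0, 0, 0], [0, 0, 0], [0, 0, 0]], rotation=[[0, 0, 0], [0, 0, 0], [0, 0, 0], [0, 0, 0], [0, 0, 0], [0, 0, 0], [0, 0, 0], [0, 0, 0]], claw=[0.75, 0.72, 0.68, 0.64, 0.6, 0.6, 0.6, 0.6], newtons=50)

```text
time_s: 6.23
tcp_pos: [0.5149, 0.2258, -0.0039]
tcp_rot: [0.606, 0.796, 0.0, -0.0]
contact_force: [-2.0, -0.3, 6.5]
finger_gap: 0.0604
finger_force: 54.3
```

Emit:
servo_tool(xyz=[[0, 0, -0.1], [0, 0, -0.4], [0, 0, -0.75], [0, 0, -0.75], [0, 0, -0.75]], rotation=[[0, 0, 0], [0, 0, 0], [0, 0, 0], [0, 0, 0], [0, 0, 0]], claw=[0.6, 0.6, 0.6, 0.6, 0.6])

```text
time_s: 6.65
tcp_pos: [0.5164, 0.2266, 0.0574]
tcp_rot: [0.606, 0.796, 0.002, 0.001]
contact_force: [0.1, 0.2, -2.4]
finger_gap: 0.0606
finger_force: 54.5
```

Emit:
servo_tool(xyz=[[0, 0, -0.4], [0, 0, -0.75], [-0.4, -0.03, -0.75], [-0.7, -0.03, -0.75], [-0.7, -0.03, -0.75]], rotation=[[0, 0, 0], [0, 0, 0], [0, 0, 0], [0, 0, 0], [0, 0, 0]], claw=[0.6, 0.6, 0.6, 0.6, 0.6])

```text
time_s: 7.07
tcp_pos: [0.5281, 0.1638, 0.1151]
tcp_rot: [0.609, 0.793, -0.002, 0.001]
contact_force: [0.6, -1.8, -1.0]
finger_gap: 0.061
finger_force: 55.0
```

Emit:
servo_tool(xyz=[[-0.4, -0.03, 0], [-0.65, -0.03, 0], [-0.65, -0.03, 0], [-0.65, -0.03, 0]], rotation=[[0, 0, 0], [0, 0, 0], [0, 0, 0], [0, 0, 0]], claw=[0.6, 0.6, 0.6, 0.6])

```text
time_s: 7.4
tcp_pos: [0.5379, 0.1182, 0.1142]
tcp_rot: [0.607, 0.794, -0.001, -0.001]
contact_force: [-0.3, 0.4, -0.6]
finger_gap: 0.0601
finger_force: 55.0
```

Emit:
servo_tool(xyz=[[-0.4, 0, 0], [-0.7, 0, 0], [-0.7, 0, 0], [-0.7, 0, 0], [-0.7, 0, 0], [-0.7, 0, 0], [-0.7, 0, 0], [-0.7, 0, 0], [-0.7, 0, 0]], rotation=[[0, 0, 0.02], [0, 0, 0.04], [0, 0, 0.06], [0, 0, 0.08], [0, 0, 0.1], [0, 0, 0.1146], [0, 0, 0.1146], [0, 0, 0.1146], [0, 0, 0.1146]], claw=[0.6, 0.6, 0.6, 0.6, 0.6, 0.6, 0.6, 0.6, 0.6])

```text
time_s: 8.15
tcp_pos: [0.5532, 0.0675, 0.1149]
tcp_rot: [0.846, 0.533, -0.0, -0.0]
contact_force: [-0.1, 0.0, -1.9]
finger_gap: 0.06
finger_force: 54.9
```

```bash
python3 - <<'E'
from h import *
t,M,psi=tool();print(t,psi,robot.get_state()["finger_gap"],robot.get_state()["contact_force"])
w=robot.read_camera("wrist");s=robot.read_camera("side")
zt=t[2]+.012
im=np.hstack([w["img"][::2,::2],cv2.resize(s["img"][170:290,220:360],(280,240),interpolation=cv2.INTER_CUBIC)])
cv2.imwrite("pics/w3.png",im[:,:,::-1])
print(proj(s,[[.5535,.0655,.072],[.5535,.0655,.030]]))
for z in (t[2]+.009,t[2]+.012): print([np.round(v,4).tolist() for v in plate(w,t[:2],z,True,half=.045,smax=50)])
E
```

```text
[0.55321656 0.06753562 0.11493974] -0.4470968329187299 0.059986319056403684 [-0.13489451  0.01647206 -1.85191203]
[[290.83384728 241.09227943]
 [291.63691223 257.53376651]]
[[0.5526, 0.0666], -0.4731, -0.6905, 0.0267, 14803, 26807]
[[0.5534, 0.0682], -0.4727, -0.6967, 0.0261, 15340, 26873]
```

View pics/w3.png

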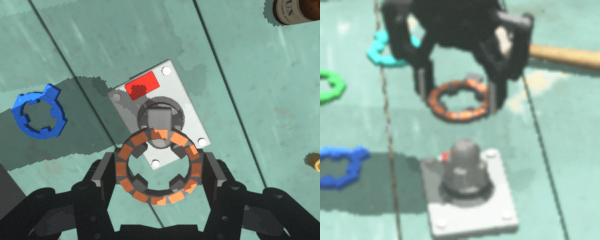

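The wrist view shows the disc level in the grip with its tab at (160,125), and the red mark at (142,85). In the side view the disc at (461,100) is about over the hub tip at (466,141). Check the lateral offset numerically.

```bash
python3 - <<'E'
from h import *
t,M,psi=tool()
D=np.array([.5534,.0680,t[2]+.008])
for n in("wrist","side","top"):
    c=robot.read_camera(n);hsv=cv2.cvtColor(c["img"],cv2.COLOR_RGB2HSV).astype(int);H,S,V=[hsv[...,i] for i in range(3)]
    r=((H<4)|(H>175))&(S>190)&(V>90)
    nn,l,st,ce=cv2.connectedComponentsWithStats(r.astype(np.uint8))
    q=proj(c,[[.5515,.1115,.0185]])[0]
    for i in range(1,nn):
        if st[i,4]>15 and np.hypot(*(ce[i]-q))<60: print(n,"red",st[i,4],ce[i].round(1),cast(c,ce[i],.0185).round(4),"pred",q.round(1))
    if n!="wrist":
        q=proj(c,D)[0];m=(H<20)&(S>110)&(V>60);yy,xx=np.nonzero(m);k=np.hypot(xx-q[0],yy-q[1])<25
        print(n,"disc obs bbox mid",(xx[k].min()+xx[k].max())/2,(yy[k].min()+yy[k].max())/2,"pred",q.round(1),k.sum())
    if n=="side":
        # hub tip columns around z=.066: bright pixels left/right edge
        q=proj(c,[[.5535,.0655,.058]])[0].round().astype(int);print(q)
        print(V[q[1]-2:q[1]+3,q[0]-16:q[0]+18].tolist())
E
```

```text
wrist red 1431 [284.8 165.3] [[0.5567 0.1151]] pred [279.3 175.1]
side disc obs bbox mid 289.0 219.5 pred [289.6 219.1] 67
[291 247]
[[196, 201, 204, 203, 200, 194, 187, 186, 186, 178, 154, 139, 144, 154, 158, 163, 171, 174, 160, 147, 140, 134, 129, 121, 132, 175, 202, 219, 236, 246, 249, 249, 244, 235], [196, 201, 203, 202, 200, 190, 197, 215, 215, 201, 168, 137, 134, 140, 143, 146, 152, 154, 148, 140, 135, 129, 122, 119, 139, 198, 230, 238, 245, 250, 251, 250, 243, 237], [197, 197, 199, 202, 205, 195, 237, 245, 231, 193, 151, 125, 126, 131, 134, 138, 142, 141, 137, 133, 128, 124, 120, 118, 142, 208, 236, 237, 229, 233, 238, 233, 224, 235], [185, 185, 187, 201, 219, 217, 235, 244, 220, 169, 137, 123, 122, 125, 128, 133, 133, 133, 130, 127, 125, 122, 117, 114, 141, 205, 235, 235, 211, 199, 203, 204, 221, 237], [169, 164, 159, 177, 214, 213, 203, 218, 188, 157, 137, 124, 119, 121, 123, 127, 126, 127, 125, 121, 120, 119, 115, 113, 131, 182, 218, 230, 228, 230, 232, 233, 238, 241]]Traceback (most recent call last):
  File "<stdin>", line 13, in <module>
    return umr_minimum(a, axis, None, out, keepdims, initial, where)
ValueError: zero-size array to reduction operation minimum which has no identity
```

Emit:
servo_tool(xyz=[[-0.015, 0.028, 0.2], [-0.015, 0.028, 0.4], [-0.015, 0.028, 0.52], [-0.015, 0.028, 0.535], [-0.015, 0.028, 0.55], [-0.015, 0.028, 0.565], [-0.015, 0.028, 0.58], [-0.015, 0.028, 0.595], [-0.015, 0.028, 0.61], [-0.015, 0.028, 0.625], [-0.015, 0.028, 0.625]], rotation=[[0, 0, 0], [0, 0, 0], [0, 0, 0], [0, 0, 0], [0, 0, 0], [0, 0, 0], [0, 0, 0], [0, 0, 0], [0, 0, 0], [0, 0, 0], [0, 0, 0]], claw=[0.6, 0.6, 0.6, 0.6, 0.6, 0.6, 0.6, 0.6, 0.6, 0.6, 0.6])

```text
time_s: 9.32
tcp_pos: [0.5551, 0.0644, 0.0654]
tcp_rot: [0.847, 0.531, -0.0, -0.0]
contact_force: [0.5, 0.2, -1.1]
finger_gap: 0.0602
finger_force: 54.9
```

Emit:
servo_tool(xyz=[[0, 0, 0.015], [0, 0, 0.03], [0, 0, 0.045], [0, 0, 0.06], [0, 0, 0.075], [0, 0, 0.09], [0, 0, 0.09]], rotation=[[0, 0, 0], [0, 0, 0], [0, 0, 0], [0, 0, 0], [0, 0, 0], [0, 0, 0], [0, 0, 0]], claw=[0.6, 0.6, 0.6, 0.6, 0.6, 0.6, 0.6])

```text
time_s: 9.9
tcp_pos: [0.5551, 0.0651, 0.058]
tcp_rot: [0.847, 0.531, 0.0, -0.0]
contact_force: [0.4, 1.9, -0.1]
finger_gap: 0.0601
finger_force: 54.9
```

```bash
python3 - <<'E'
from h import *
for _ in range(4):
    s=robot.get_state();print(s["time_s"],np.round(s["tcp_pos"],4),np.round(s["contact_force"],2),np.round(s["wrist_torque"],3));c=robot.read_camera("wrist")
cv2.imwrite("pics/w4.png",np.ascontiguousarray(c["img"][120:440,140:500,::-1]))
E
```

```text
9.9 [0.5551 0.0651 0.058 ] [ 0.39  1.89 -0.14] [0.306 0.111 0.021]
9.95 [0.5551 0.065  0.0581] [ 0.26  1.77 -1.59] [ 0.39  -0.041 -0.004]
10.0 [0.5551 0.065  0.0581] [ 0.96  2.04 -1.74] [ 0.405 -0.045 -0.004]
10.05 [0.5551 0.065  0.0581] [ 0.35  1.22 -1.75] [ 0.439  0.023 -0.018]
```

View pics/w4.png

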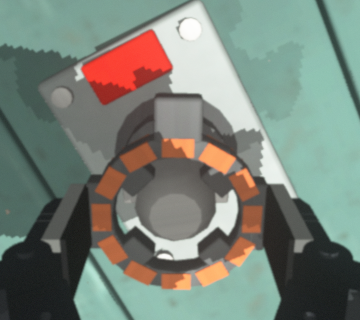

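The wrist view shows the cone top at (172,205) inside the bore, whose centre is at (177,213). The +y force confirms the disc sits slightly too far to -y. Shift along tool +x.

Emit:
servo_tool(xyz=[[0.01, 0, 0], [0.02, 0, 0], [0.02, 0, 0], [0.02, 0, 0.015], [0.02, 0, 0.03], [0.02, 0, 0.03], [0.02, 0, 0.03]], rotation=[[0, 0, 0], [0, 0, 0], [0, 0, 0], [0, 0, 0], [0, 0, 0], [0, 0, 0], [0, 0, 0]], claw=[0.6, 0.6, 0.6, 0.6, 0.6, 0.6, 0.6])

```text
time_s: 10.68
tcp_pos: [0.5561, 0.0655, 0.0559]
tcp_rot: [0.847, 0.531, 0.0, 0.0]
contact_force: [-0.3, -0.6, -0.8]
finger_gap: 0.0603
finger_force: 55.0
```

```bash
cat > st.py <<'E'
from h import *
L=[]
for _ in range(4):
    s=robot.get_state();L.append(np.r_[s["tcp_pos"],s["contact_force"],s["wrist_torque"]]);robot.read_camera("wrist")
t,M,psi=tool();m=np.mean(L,0)
print(s["time_s"],"tcp",m[:3].round(4),"F",m[3:6].round(2),"Ftool xy",(M.T@m[3:6]).round(2)[:2],"T",m[6:].round(3),"psi",round(psi,4),"j7",round(s["joint_pos"][6],2),"gap",round(s["finger_gap"],4))
E
python3 st.py
```

```text
10.8333 tcp [0.5561 0.0656 0.0559] F [-0.23  0.14 -1.41] Ftool xy [ 0.03 -0.27] T [ 0.094 -0.005 -0.005] psi -0.4511 j7 -0.31 gap 0.0603
```

Emit:
servo_tool(xyz=[[0, 0, 0.015], [0, 0, 0.03], [0, 0, 0.045], [0, 0, 0.06], [0, 0, 0.075], [0, 0, 0.09], [0, 0, 0.1], [0, 0, 0.11], [0, 0, 0.11]], rotation=[[0, 0, 0], [0, 0, 0], [0, 0, 0], [0, 0, 0], [0, 0, 0], [0, 0, 0], [0, 0, 0], [0, 0, 0], [0, 0, 0]], claw=[0.6, 0.6, 0.6, 0.6, 0.6, 0.6, 0.6, 0.6, 0.6])

```text
time_s: 11.63
tcp_pos: [0.5558, 0.0658, 0.0469]
tcp_rot: [0.847, 0.531, -0.0, -0.0]
contact_force: [-0.2, 0.2, -0.6]
finger_gap: 0.0604
finger_force: 55.0
```

```bash
python3 st.py
```

```text
11.7833 tcp [0.5559 0.0658 0.047 ] F [ 0.04 -0.03 -1.  ] Ftool xy [-0.01  0.05] T [0.012 0.    0.007] psi -0.4508 j7 -0.3 gap 0.0599
```

Emit:
servo_tool(xyz=[[0, 0, 0.01], [0, 0, 0.02], [0, 0, 0.03], [0, 0, 0.04], [0, 0, 0.04]], rotation=[[0, 0, 0], [0, 0, 0], [0, 0, 0], [0, 0, 0], [0, 0, 0]], claw=[0.6, 0.6, 0.6, 0.6, 0.6])

```text
time_s: 12.25
tcp_pos: [0.5558, 0.0658, 0.0437]
tcp_rot: [0.847, 0.531, -0.0, -0.0]
contact_force: [0.3, 0.5, -0.0]
finger_gap: 0.0606
finger_force: 55.0
```

```bash
python3 st.py
```

```text
12.4 tcp [0.5558 0.0658 0.0438] F [ 0.15  0.07 -0.69] Ftool xy [0.13 0.1 ] T [ 0.016  0.006 -0.019] psi -0.4508 j7 -0.29 gap 0.0602
```

The disc's underside is at about 48 mm, below the rib tops, so it has engaged without resistance. Continue to the collar.

Emit:
servo_tool(xyz=[[0, 0, 0.015], [0, 0, 0.03], [0, 0, 0.045], [0, 0, 0.06], [0, 0, 0.075], [0, 0, 0.09], [0, 0, 0.105], [0, 0, 0.12], [0, 0, 0.135], [0, 0, 0.15], [0, 0, 0.165], [0, 0, 0.18], [0, 0, 0.195], [0, 0, 0.205], [0, 0, 0.205]], rotation=[[0, 0, 0], [0, 0, 0], [0, 0, 0], [0, 0, 0], [0, 0, 0], [0, 0, 0], [0, 0, 0], [0, 0, 0], [0, 0, 0], [0, 0, 0], [0, 0, 0], [0, 0, 0], [0, 0, 0], [0, 0, 0], [0, 0, 0]], claw=[0.6, 0.6, 0.6, 0.6, 0.6, 0.6, 0.6, 0.6, 0.6, 0.6, 0.6, 0.6, 0.6, 0.6, 0.6])

```text
time_s: 13.7
tcp_pos: [0.5558, 0.0658, 0.0273]
tcp_rot: [0.847, 0.531, -0.0, -0.0]
contact_force: [-0.4, 0.3, -0.8]
finger_gap: 0.0602
finger_force: 55.0
```

```bash
python3 st.py
```

```text
13.85 tcp [0.5558 0.0658 0.0274] F [ 0.05 -0.03 -1.23] Ftool xy [-0.01  0.05] T [ 0.047 -0.009 -0.001] psi -0.4509 j7 -0.28 gap 0.0602
```

Emit:
servo_tool(xyz=[[0, 0, 0.008], [0, 0, 0.016], [0, 0, 0.024], [0, 0, 0.024]], rotation=[[0, 0, 0], [0, 0, 0], [0, 0, 0], [0, 0, 0]], claw=[0.6, 0.6, 0.6, 0.6])

```text
time_s: 14.23
tcp_pos: [0.5561, 0.0658, 0.0261]
tcp_rot: [0.847, 0.531, 0.0, -0.0]
contact_force: [-1.8, 1.0, 3.4]
finger_gap: 0.0601
finger_force: 55.4
```

```bash
python3 st.py
```

```text
14.3833 tcp [0.556  0.0658 0.0261] F [-1.85  0.15  4.56] Ftool xy [-0.67 -1.73] T [0.057 0.355 0.025] psi -0.4509 j7 -0.28 gap 0.0601
```

Contact at TCP 26.1 mm with 4.5 N matches the collar height, so the disc is home. Release, rise and go to the separator.

Emit:
servo_tool(xyz=[[0, 0, 0.005], [0, 0, 0.005], [0, 0, 0], [0, 0, 0], [0, 0, 0], [0, 0, 0], [0, 0, -0.1], [0, 0, -0.3], [0, 0, -0.7], [0, 0, -1], [0, 0, -1], [0, 0, -1]], rotation=[[0, 0, 0], [0, 0, 0], [0, 0, 0], [0, 0, 0], [0, 0, 0], [0, 0, 0], [0, 0, 0], [0, 0, 0], [0, 0, 0], [0, 0, 0], [0, 0, 0], [0, 0, 0]], claw=[0.6, 0.6, 0.84, 0.84, 0.84, 0.84, 0.84, 0.84, 0.84, 0.84, 0.84, 0.84])

```text
time_s: 15.43
tcp_pos: [0.5576, 0.066, 0.1077]
tcp_rot: [0.847, 0.531, 0.002, 0.0]
contact_force: [-0.6, -0.6, -1.2]
finger_gap: 0.0719
finger_force: 0.0
```

Emit:
servo_tool(xyz=[[0, 0, -0.5], [-0.3, 0.1, -0.6], [-0.7, 0.25, -0.6], [-0.91, 0.33, -0.6], [-0.91, 0.33, -0.6]], rotation=[[0, 0, 0], [0, 0, 0], [0, 0, 0], [0, 0, 0], [0, 0, 0]], claw=[0.85, 0.85, 0.85, 0.85, 0.85])

```text
time_s: 15.85
tcp_pos: [0.5461, -0.0177, 0.1531]
tcp_rot: [0.85, 0.527, -0.002, 0.001]
contact_force: [-0.0, -1.7, 0.1]
finger_gap: 0.0727
finger_force: 0.0
```

Emit:
servo_tool(xyz=[[-0.5, 0.18, 0], [-0.91, 0.33, 0], [-0.91, 0.33, 0], [-0.91, 0.33, 0]], rotation=[[0, 0, 0], [0, 0, 0], [0, 0, 0], [0, 0, 0]], claw=[0.85, 0.85, 0.85, 0.85])

```text
time_s: 16.18
tcp_pos: [0.5385, -0.0909, 0.1527]
tcp_rot: [0.849, 0.529, -0.001, -0.0]
contact_force: [0.3, 1.1, -1.3]
finger_gap: 0.0728
finger_force: 0.0
```

Emit:
servo_tool(xyz=[[-0.5, 0.18, 0], [-0.91, 0.33, 0], [-0.91, 0.33, 0], [-0.91, 0.33, 0]], rotation=[[0, 0, 0], [0, 0, 0], [0, 0, 0], [0, 0, 0]], claw=[0.85, 0.85, 0.85, 0.85])

```text
time_s: 16.52
tcp_pos: [0.5312, -0.1664, 0.153]
tcp_rot: [0.848, 0.53, -0.001, -0.0]
contact_force: [0.5, 0.3, 0.0]
finger_gap: 0.0727
finger_force: 0.0
```

Emit:
servo_tool(xyz=[[-0.5, 0.18, 0], [-0.91, 0.33, 0], [-0.91, 0.33, 0], [-0.91, 0.33, 0], [-0.91, 0.33, 0], [-0.91, 0.33, 0], [-0.91, 0.33, 0]], rotation=[[0, 0, -0.015], [0, 0, -0.03], [0, 0, -0.05], [0, 0, -0.07], [0, 0, -0.07], [0, 0, -0.07], [0, 0, -0.07]], claw=[0.85, 0.85, 0.85, 0.85, 0.85, 0.85, 0.85])

```text
time_s: 17.1
tcp_pos: [0.5248, -0.2397, 0.153]
tcp_rot: [0.711, 0.704, 0.0, -0.001]
contact_force: [0.3, 0.1, 0.3]
finger_gap: 0.0723
finger_force: 0.0
```

```bash
cat > sp.py <<'E'
from h import *
c=robot.read_camera("wrist");t,M,psi=tool();p=plate(c,(.524,-.242),.008,False,half=.055,smax=60)
print([np.round(v,4).tolist() for v in p],t.round(4),round(psi,4),"tool-frame offset mm",(M[:2,:2].T@(p[0]-t[:2])*1e3).round(2),"joints",np.round(robot.get_state()["joint_pos"],2))
cv2.imwrite("pics/sep.png",np.ascontiguousarray(c["img"][:,:,::-1]))
E
python3 sp.py; python3 - <<'E'
from h import *
c=robot.read_camera("top");im=np.hstack([rect(c,(.5535,.065),.038,.06,380),rect(robot.read_camera("side"),(.5535,.065),.038,.06,380)]);cv2.imwrite("pics/hub.png",im[:,:,::-1])
E
```

```text
[[0.5271, -0.2518], -0.0165, -0.0921, 0.0302, 8525, 15452] [ 0.5247 -0.2402  0.1531] -0.01 tool-frame offset mm [-11.58   2.48] joints [-0.2   0.39  0.68  1.87 -0.29  0.98  0.6 ]
```

View pics/hub.png

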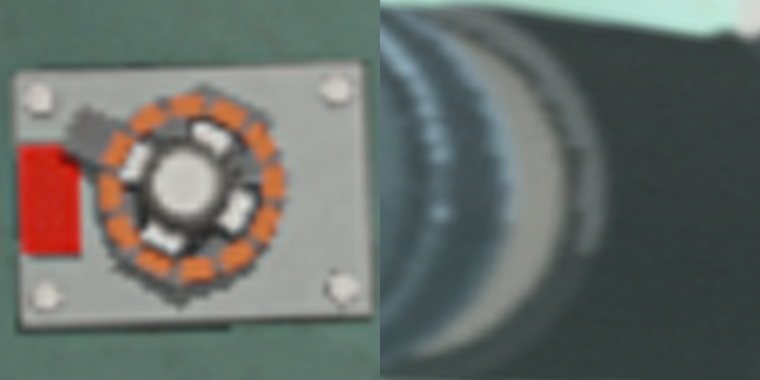

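The top crop shows the disc seated level on the collar, its tab at (90,138) beside the red block and the four bright ribs standing in its gaps. The right half is blocked by the arm. The wrist fit of the separator disagrees with the top view by 10 mm, so look.

View pics/sep.png

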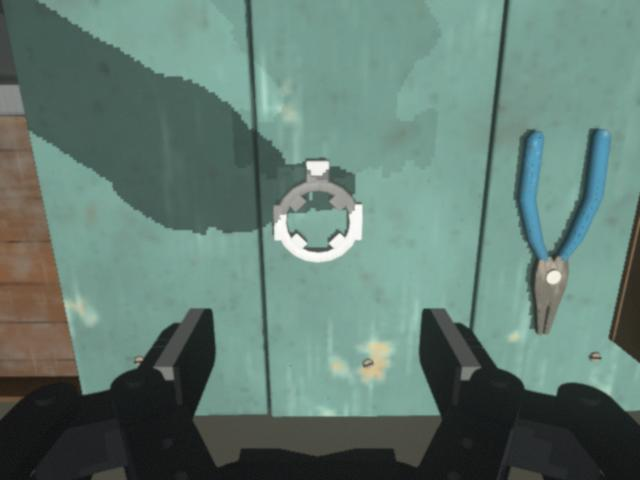

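Half of the separator is shadowed. By eye the flats span columns 274 to 362 and the tab tip is at (317,158), with the centre near (318,221). Redo the fit with a looser brightness threshold.

```bash
sed -i 's/(V>150))$/(V>vmin))/; s/smax=70):/smax=70,vmin=85):/' h.py; sed -i 's/smax=60)/smax=45)/' sp.py; python3 sp.py; python3 - <<'E'
from h import *
c=robot.read_camera("wrist");print(cast(c,[(318,221),(318,263),(317,158)],.008).round(4))
E
```

```text
[[0.5252, -0.2404], -0.0053, -0.016, 0.0306, 6320, 2571] [ 0.5244 -0.2414  0.1534] -0.0105 tool-frame offset mm [0.93 0.85] joints [-0.2   0.39  0.68  1.87 -0.29  0.98  0.6 ]
[[ 0.5254 -0.242 ]
 [ 0.525  -0.2732]
 [ 0.5252 -0.1985]]
```

Emit:
servo_tool(xyz=[[0, 0.008, 0.4], [0, 0.008, 0.8], [0, 0.008, 0.95], [0, 0.008, 0.95]], rotation=[[0, 0, 0], [0, 0, 0], [0, 0, 0], [0, 0, 0]], claw=[0.85, 0.85, 0.85, 0.85])

```text
time_s: 17.68
tcp_pos: [0.5216, -0.2407, 0.0741]
tcp_rot: [0.711, 0.703, -0.002, -0.004]
contact_force: [-1.4, 0.3, 0.4]
finger_gap: 0.0731
finger_force: 0.0
```

Emit:
servo_tool(xyz=[[0, 0, 0.3], [0, 0, 0.6], [0, 0, 0.75], [0, 0, 0.8], [0, 0, 0.8], [0, 0, 0.8]], rotation=[[0, 0, 0], [0, 0, 0], [0, 0, 0], [0, 0, 0], [0, 0, 0], [0, 0, 0]], claw=[0.83, 0.83, 0.83, 0.82, 0.82, 0.82])

```text
time_s: 18.18
tcp_pos: [0.5257, -0.243, 0.0149]
tcp_rot: [0.711, 0.703, 0.0, 0.001]
contact_force: [0.3, 0.5, 0.7]
finger_gap: 0.0702
finger_force: 0.0
```

```bash
sed -i 's/half=.055/half=.045/' sp.py; python3 sp.py
```

```text
[[0.5255, -0.2398], 0.0128, -0.0067, 0.0306, 10840, 3654] [ 0.5259 -0.2431  0.0151] -0.0113 tool-frame offset mm [ 3.38 -0.49] joints [-0.09  0.6   0.56  1.93 -0.46  0.74  0.72]
```

Emit:
servo_tool(xyz=[[0.03, 0, 0.02], [0.03, 0, 0.04], [0.03, 0, 0.06], [0.03, 0, 0.08], [0.03, 0, 0.1], [0.03, 0, 0.12], [0.03, 0, 0.14], [0.03, 0, 0.16], [0.03, 0, 0.175], [0.03, 0, 0.19], [0.03, 0, 0.205], [0.03, 0, 0.22], [0.03, 0, 0.22], [0.03, 0, 0.22]], rotation=[[0, 0, 0], [0, 0, 0], [0, 0, 0], [0, 0, 0], [0, 0, 0], [0, 0, 0], [0, 0, 0], [0, 0, 0], [0, 0, 0], [0, 0, 0], [0, 0, 0], [0, 0, 0], [0, 0, 0], [0, 0, 0]], claw=[0.81, 0.8, 0.8, 0.8, 0.8, 0.8, 0.8, 0.8, 0.8, 0.8, 0.8, 0.8, 0.8, 0.8])

```text
time_s: 19.4
tcp_pos: [0.5247, -0.2399, -0.0041]
tcp_rot: [0.711, 0.703, -0.0, -0.0]
contact_force: [0.4, -0.9, -0.6]
finger_gap: 0.0685
finger_force: 0.0
```

```bash
python3 st.py; python3 sp.py
```

```text
19.55 tcp [ 0.5248 -0.24   -0.004 ] F [-0.37 -0.36  0.02] Ftool xy [-0.36 -0.37] T [-0.017  0.001  0.017] psi -0.011 j7 0.74 gap 0.0684
[[0.5255, -0.2395], 0.0161, -0.0354, 0.0306, 11637, 3750] [ 0.5248 -0.24   -0.0039] -0.0111 tool-frame offset mm [0.52 0.64] joints [-0.08  0.63  0.54  1.93 -0.48  0.71  0.74]
```

Joint 7 would end at its limit after the half turn, so I'll rise, turn the gripper half a turn now and grasp from that side.

Emit:
servo_tool(xyz=[[0, 0, -0.15], [0, 0, -0.5], [0, 0, -0.6], [0, 0, -0.6], [0, 0, -0.6], [0, 0, -0.6], [0, 0, -0.6], [0, 0, -0.6], [0, 0, -0.6], [0, 0, -0.6], [0, 0, -0.6], [0, 0, -0.6], [0, 0, -0.6], [0, 0, -0.6], [0, 0, -0.6], [0, 0, -0.6], [0, 0, -0.6]], rotation=[[0, 0, 0], [0, 0, 0], [0, 0, 0.02], [0, 0, 0.04], [0, 0, 0.06], [0, 0, 0.08], [0, 0, 0.1], [0, 0, 0.12], [0, 0, 0.14], [0, 0, 0.16], [0, 0, 0.18], [0, 0, 0.2], [0, 0, 0.22], [0, 0, 0.24], [0, 0, 0.25], [0, 0, 0.25], [0, 0, 0.25]], claw=[0.83, 0.83, 0.83, 0.83, 0.83, 0.83, 0.83, 0.83, 0.83, 0.83, 0.83, 0.83, 0.83, 0.83, 0.83, 0.83, 0.83])

```text
time_s: 21.07
tcp_pos: [0.5251, -0.2398, 0.0446]
tcp_rot: [1.0, -0.004, 0.0, 0.0]
contact_force: [-0.5, 0.5, 0.1]
finger_gap: 0.0708
finger_force: 0.0
```

Emit:
servo_tool(xyz=[[0, 0, 0], [0, 0, 0], [0, 0, 0], [0, 0, 0], [0, 0, 0], [0, 0, 0], [0, 0, 0], [0, 0, 0], [0, 0, 0], [0, 0, 0], [0, 0, 0], [0, 0, 0], [0, 0, 0], [0, 0, 0], [0, 0, 0]], rotation=[[0, 0, 0.02], [0, 0, 0.04], [0, 0, 0.06], [0, 0, 0.08], [0, 0, 0.1], [0, 0, 0.12], [0, 0, 0.14], [0, 0, 0.16], [0, 0, 0.18], [0, 0, 0.2], [0, 0, 0.22], [0, 0, 0.24], [0, 0, 0.25], [0, 0, 0.25], [0, 0, 0.25]], claw=[0.83, 0.83, 0.83, 0.83, 0.83, 0.83, 0.83, 0.83, 0.83, 0.83, 0.83, 0.83, 0.83, 0.83, 0.83])

```text
time_s: 22.32
tcp_pos: [0.5249, -0.2399, 0.0441]
tcp_rot: [-0.704, 0.71, 0.0, 0.0]
contact_force: [-0.9, 0.3, -0.8]
finger_gap: 0.0708
finger_force: 0.0
```

```bash
python3 st.py; python3 sp.py
```

```text
22.4667 tcp [ 0.5249 -0.2398  0.0441] F [-0.56  0.37 -0.49] Ftool xy [-0.37  0.56] T [-0.031 -0.027  0.017] psi 3.1318 j7 -1.99 gap 0.0711
[[0.5255, -0.2423], -0.0061, -0.0035, 0.0305, 8654, 3693] [ 0.5249 -0.2399  0.0441] 3.1314 tool-frame offset mm [ 2.36 -0.68] joints [-0.53  0.94  1.23  1.94 -1.04  1.09 -1.99]
```

Emit:
servo_tool(xyz=[[0.012, 0, 0.15], [0.012, 0, 0.3], [0.012, 0, 0.4], [0.012, 0, 0.42], [0.012, 0, 0.44], [0.012, 0, 0.46], [0.012, 0, 0.48], [0.012, 0, 0.5], [0.012, 0, 0.52], [0.012, 0, 0.54], [0.012, 0, 0.56], [0.012, 0, 0.575], [0.012, 0, 0.59], [0.012, 0, 0.605], [0.012, 0, 0.605], [0.012, 0, 0.605]], rotation=[[0, 0, 0], [0, 0, 0], [0, 0, 0], [0, 0, 0], [0, 0, 0], [0, 0, 0], [0, 0, 0], [0, 0, 0], [0, 0, 0], [0, 0, 0], [0, 0, 0], [0, 0, 0], [0, 0, 0], [0, 0, 0], [0, 0, 0], [0, 0, 0]], claw=[0.82, 0.82, 0.82, 0.82, 0.82, 0.82, 0.82, 0.82, 0.82, 0.82, 0.8, 0.8, 0.8, 0.8, 0.8, 0.8])

```text
time_s: 23.9
tcp_pos: [0.5247, -0.2409, -0.0045]
tcp_rot: [-0.703, 0.711, 0.0, -0.0]
contact_force: [-0.1, 0.6, -0.3]
finger_gap: 0.0681
finger_force: 0.0
```

```bash
python3 st.py; python3 sp.py
```

```text
24.05 tcp [ 0.5247 -0.2409 -0.0044] F [ 0.14 -0.06 -0.07] Ftool xy [ 0.06 -0.14] T [-0.001  0.008 -0.016] psi 3.1306 j7 -1.95 gap 0.0684
[[0.5258, -0.2426], -0.0065, -0.0838, 0.0304, 7941, 3978] [ 0.5248 -0.2409 -0.0043] 3.1306 tool-frame offset mm [ 1.67 -1.08] joints [-0.49  1.    1.15  1.95 -1.11  1.02 -1.95]
```

Emit:
servo_tool(xyz=[[0, 0, 0], [0, 0, 0], [0, 0, 0], [0, 0, 0], [0, 0, 0], [0, 0, 0], [0, 0, 0], [0, 0, 0], [0, 0, -0.1], [0, 0, -0.3], [0, 0, -0.7], [0, 0, -0.8], [0, 0, -0.8]], rotation=[[0, 0, 0], [0, 0, 0], [0, 0, 0], [0, 0, 0], [0, 0, 0], [0, 0, 0], [0, 0, 0], [0, 0, 0], [0, 0, 0], [0, 0, 0], [0, 0, 0], [0, 0, 0], [0, 0, 0]], claw=[0.75, 0.72, 0.68, 0.64, 0.6, 0.6, 0.6, 0.6, 0.6, 0.6, 0.6, 0.6, 0.6], newtons=50)

```text
time_s: 25.23
tcp_pos: [0.5263, -0.2422, 0.0621]
tcp_rot: [-0.703, 0.711, -0.002, 0.001]
contact_force: [0.4, 0.3, -0.8]
finger_gap: 0.0605
finger_force: 54.4
```

Emit:
servo_tool(xyz=[[0, 0, -0.4], [-0.3, -0.03, -0.7], [-0.7, -0.07, -0.7], [-0.96, -0.087, -0.7], [-0.96, -0.087, -0.7]], rotation=[[0, 0, 0], [0, 0, 0], [0, 0, 0], [0, 0, 0], [0, 0, 0]], claw=[0.6, 0.6, 0.6, 0.6, 0.6])

```text
time_s: 25.65
tcp_pos: [0.5339, -0.1576, 0.1135]
tcp_rot: [-0.706, 0.708, 0.003, 0.001]
contact_force: [-0.2, 0.4, -1.7]
finger_gap: 0.0601
finger_force: 54.8
```

Emit:
servo_tool(xyz=[[-0.4, -0.04, 0], [-0.8, -0.08, 0], [-0.96, -0.087, 0], [-0.96, -0.087, 0]], rotation=[[0, 0, 0], [0, 0, 0], [0, 0, 0], [0, 0, 0]], claw=[0.6, 0.6, 0.6, 0.6])

```text
time_s: 25.98
tcp_pos: [0.5407, -0.0827, 0.1134]
tcp_rot: [-0.706, 0.708, 0.002, -0.0]
contact_force: [0.1, 0.8, -1.1]
finger_gap: 0.06
finger_force: 54.8
```

Emit:
servo_tool(xyz=[[-0.4, -0.04, 0], [-0.8, -0.08, 0], [-0.96, -0.087, 0], [-0.96, -0.087, 0]], rotation=[[0, 0, 0], [0, 0, 0], [0, 0, 0], [0, 0, 0]], claw=[0.6, 0.6, 0.6, 0.6])

```text
time_s: 26.32
tcp_pos: [0.5486, -0.0073, 0.1141]
tcp_rot: [-0.705, 0.709, 0.001, -0.0]
contact_force: [0.2, 0.2, -0.9]
finger_gap: 0.0599
finger_force: 54.8
```

Emit:
servo_tool(xyz=[[-0.4, -0.04, 0], [-0.8, -0.08, 0], [-0.96, -0.087, 0], [-0.96, -0.087, 0], [-0.96, -0.087, 0], [-0.96, -0.087, 0], [-0.96, -0.087, 0], [-0.96, -0.087, 0], [-0.96, -0.087, 0], [-0.96, -0.087, 0], [-0.96, -0.087, 0], [-0.96, -0.087, 0], [-0.96, -0.087, 0], [-0.96, -0.087, 0]], rotation=[[0, 0, -0.018], [0, 0, -0.036], [0, 0, -0.054], [0, 0, -0.072], [0, 0, -0.09], [0, 0, -0.108], [0, 0, -0.126], [0, 0, -0.144], [0, 0, -0.162], [0, 0, -0.18], [0, 0, -0.198], [0, 0, -0.215], [0, 0, -0.215], [0, 0, -0.215]], claw=[0.6, 0.6, 0.6, 0.6, 0.6, 0.6, 0.6, 0.6, 0.6, 0.6, 0.6, 0.6, 0.6, 0.6])

```text
time_s: 27.48
tcp_pos: [0.5555, 0.0638, 0.1154]
tcp_rot: [0.993, -0.118, -0.0, 0.0]
contact_force: [-0.2, 0.1, -1.3]
finger_gap: 0.0606
finger_force: 54.8
```

Emit:
servo_tool(xyz=[[0, 0, 0], [0, 0, 0], [0, 0, 0], [0, 0, 0], [0, 0, 0], [0, 0, 0], [0, 0, 0], [0, 0, 0], [0, 0, 0], [0, 0, 0], [0, 0, 0], [0, 0, 0], [0, 0, 0], [0, 0, 0], [0, 0, 0]], rotation=[[0, 0, -0.018], [0, 0, -0.036], [0, 0, -0.054], [0, 0, -0.072], [0, 0, -0.09], [0, 0, -0.108], [0, 0, -0.126], [0, 0, -0.144], [0, 0, -0.162], [0, 0, -0.18], [0, 0, -0.198], [0, 0, -0.215], [0, 0, -0.215], [0, 0, -0.215], [0, 0, -0.215]], claw=[0.6, 0.6, 0.6, 0.6, 0.6, 0.6, 0.6, 0.6, 0.6, 0.6, 0.6, 0.6, 0.6, 0.6, 0.6])

```text
time_s: 28.73
tcp_pos: [0.5557, 0.0652, 0.1153]
tcp_rot: [0.848, 0.529, -0.0, 0.0]
contact_force: [-0.4, -0.1, -1.1]
finger_gap: 0.0604
finger_force: 54.8
```

```bash
python3 st.py; python3 - <<'E'
from h import *
w=robot.read_camera("wrist");s=robot.read_camera("side")
im=np.hstack([w["img"][::2,::2],cv2.resize(s["img"][170:290,220:360],(280,240),interpolation=cv2.INTER_CUBIC)])
cv2.imwrite("pics/w5.png",im[:,:,::-1])
E
```

```text
28.8833 tcp [0.5558 0.0655 0.1153] F [-0.14 -0.38 -0.59] Ftool xy [-0.4   0.04] T [-0.014  0.001  0.013] psi -0.4521 j7 -0.24 gap 0.0606
```

View pics/w5.png

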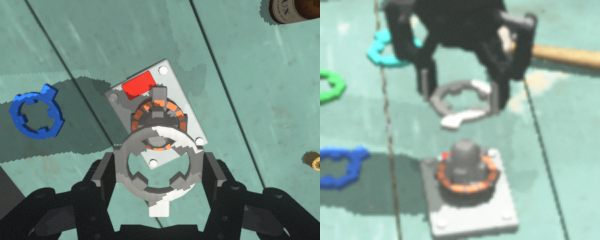

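The separator is level in the grip over the hub, with its tab at (159,208), opposite the disc's tab at (160,95). Lower it to the cone.

Emit:
servo_tool(xyz=[[0, 0, 0.2], [0, 0, 0.4], [0, 0, 0.52], [0, 0, 0.54], [0, 0, 0.56], [0, 0, 0.575], [0, 0, 0.59], [0, 0, 0.605], [0, 0, 0.62], [0, 0, 0.635], [0, 0, 0.65], [0, 0, 0.665], [0, 0, 0.68], [0, 0, 0.695], [0, 0, 0.71], [0, 0, 0.71]], rotation=[[0, 0, 0], [0, 0, 0], [0, 0, 0], [0, 0, 0], [0, 0, 0], [0, 0, 0], [0, 0, 0], [0, 0, 0], [0, 0, 0], [0, 0, 0], [0, 0, 0], [0, 0, 0], [0, 0, 0], [0, 0, 0], [0, 0, 0], [0, 0, 0]], claw=[0.6, 0.6, 0.6, 0.6, 0.6, 0.6, 0.6, 0.6, 0.6, 0.6, 0.6, 0.6, 0.6, 0.6, 0.6, 0.6])

```text
time_s: 30.37
tcp_pos: [0.5556, 0.0658, 0.0584]
tcp_rot: [0.847, 0.531, -0.0, -0.0]
contact_force: [-0.3, -0.2, -0.8]
finger_gap: 0.0608
finger_force: 54.8
```

```bash
python3 st.py
```

```text
30.5167 tcp [0.5556 0.0659 0.0585] F [-0.47 -0.39 -0.84] Ftool xy [-0.55 -0.26] T [-0.084  0.089  0.01 ] psi -0.4509 j7 -0.17 gap 0.06
```

Emit:
servo_tool(xyz=[[0, 0, 0.015], [0, 0, 0.03], [0, 0, 0.045], [0, 0, 0.06], [0, 0, 0.075], [0, 0, 0.09], [0, 0, 0.1], [0, 0, 0.1]], rotation=[[0, 0, 0], [0, 0, 0], [0, 0, 0], [0, 0, 0], [0, 0, 0], [0, 0, 0], [0, 0, 0], [0, 0, 0]], claw=[0.6, 0.6, 0.6, 0.6, 0.6, 0.6, 0.6, 0.6])

```text
time_s: 31.23
tcp_pos: [0.5556, 0.0658, 0.0505]
tcp_rot: [0.847, 0.531, -0.0, -0.0]
contact_force: [-1.6, -0.1, -0.6]
finger_gap: 0.0601
finger_force: 54.8
```

```bash
python3 st.py
```

```text
31.3833 tcp [0.5556 0.0658 0.0505] F [-1.43 -0.41 -1.28] Ftool xy [-0.99 -1.11] T [-0.145  0.365 -0.001] psi -0.4509 j7 -0.17 gap 0.0602
```

Emit:
servo_tool(xyz=[[-0.008, -0.006, 0], [-0.008, -0.006, 0], [-0.008, -0.006, 0.012], [-0.008, -0.006, 0.024], [-0.008, -0.006, 0.036], [-0.008, -0.006, 0.048], [-0.008, -0.006, 0.06], [-0.008, -0.006, 0.072], [-0.008, -0.006, 0.08], [-0.008, -0.006, 0.08]], rotation=[[0, 0, 0], [0, 0, 0], [0, 0, 0], [0, 0, 0], [0, 0, 0], [0, 0, 0], [0, 0, 0], [0, 0, 0], [0, 0, 0], [0, 0, 0]], claw=[0.6, 0.6, 0.6, 0.6, 0.6, 0.6, 0.6, 0.6, 0.6, 0.6])

```text
time_s: 32.27
tcp_pos: [0.5554, 0.0655, 0.0443]
tcp_rot: [0.847, 0.531, 0.0, 0.0]
contact_force: [0.2, -0.8, -1.0]
finger_gap: 0.0602
finger_force: 54.8
```

```bash
python3 st.py
```

```text
32.4167 tcp [0.5554 0.0655 0.0443] F [-0.28 -0.75 -1.02] Ftool xy [-0.8   0.08] T [-0.175  0.068  0.005] psi -0.4509 j7 -0.16 gap 0.0603
```

It has engaged. Continue down towards the disc top (TCP about 34 mm).

Emit:
servo_tool(xyz=[[-0.006, 0, 0.012], [-0.006, 0, 0.024], [-0.006, 0, 0.036], [-0.006, 0, 0.048], [-0.006, 0, 0.06], [-0.006, 0, 0.072], [-0.006, 0, 0.084], [-0.006, 0, 0.096], [-0.006, 0, 0.108], [-0.006, 0, 0.116], [-0.006, 0, 0.116]], rotation=[[0, 0, 0], [0, 0, 0], [0, 0, 0], [0, 0, 0], [0, 0, 0], [0, 0, 0], [0, 0, 0], [0, 0, 0], [0, 0, 0], [0, 0, 0], [0, 0, 0]], claw=[0.6, 0.6, 0.6, 0.6, 0.6, 0.6, 0.6, 0.6, 0.6, 0.6, 0.6])

```text
time_s: 33.38
tcp_pos: [0.5549, 0.0652, 0.0349]
tcp_rot: [0.847, 0.531, -0.0, -0.0]
contact_force: [0.0, 0.7, -0.9]
finger_gap: 0.0602
finger_force: 54.8
```

```bash
python3 st.py
```

```text
33.5333 tcp [0.555  0.0652 0.035 ] F [-0.07  0.32 -0.69] Ftool xy [ 0.26 -0.2 ] T [-0.026 -0.02   0.   ] psi -0.4509 j7 -0.15 gap 0.0603
```

Emit:
servo_tool(xyz=[[0, 0, 0.008], [0, 0, 0.014], [0, 0, 0.02], [0, 0, 0.02], [0, 0, 0.02]], rotation=[[0, 0, 0], [0, 0, 0], [0, 0, 0], [0, 0, 0], [0, 0, 0]], claw=[0.6, 0.6, 0.6, 0.6, 0.6])

```text
time_s: 34.0
tcp_pos: [0.5552, 0.0652, 0.0342]
tcp_rot: [0.847, 0.531, 0.0, -0.0]
contact_force: [-2.1, 0.1, 5.9]
finger_gap: 0.0604
finger_force: 55.5
```

```bash
python3 st.py
```

```text
34.15 tcp [0.5552 0.0652 0.0342] F [-1.99 -0.03  5.3 ] Ftool xy [-0.89 -1.78] T [0.023 0.421 0.024] psi -0.4509 j7 -0.15 gap 0.0599
```

Contact is at 34.2 mm, 8.1 mm above the disc's seat, with about 5 N. Release, retreat and check.

Emit:
servo_tool(xyz=[[0, 0, 0], [0, 0, 0], [0, 0, 0], [0, 0, 0], [0, 0, -0.1], [0, 0, -0.3], [0, 0, -0.7], [0, 0, -1], [0, 0, -1], [0, 0, -1]], rotation=[[0, 0, 0], [0, 0, 0], [0, 0, 0], [0, 0, 0], [0, 0, 0], [0, 0, 0], [0, 0, 0], [0, 0, 0], [0, 0, 0], [0, 0, 0]], claw=[0.84, 0.84, 0.84, 0.84, 0.84, 0.84, 0.84, 0.84, 0.84, 0.84])

```text
time_s: 35.03
tcp_pos: [0.5566, 0.0654, 0.1155]
tcp_rot: [0.847, 0.531, 0.002, 0.0]
contact_force: [0.5, -0.3, 0.1]
finger_gap: 0.0718
finger_force: 0.0
```

Emit:
servo_tool(xyz=[[0, 0, -0.5], [-0.3, 0.1, -0.6], [-0.7, 0.25, -0.6], [-0.91, 0.33, -0.6], [-0.91, 0.33, -0.6]], rotation=[[0, 0, 0], [0, 0, 0], [0, 0, 0], [0, 0, 0], [0, 0, 0]], claw=[0.85, 0.85, 0.85, 0.85, 0.85])

```text
time_s: 35.45
tcp_pos: [0.5452, -0.018, 0.1613]
tcp_rot: [0.85, 0.528, -0.001, 0.001]
contact_force: [0.1, -2.3, -0.1]
finger_gap: 0.0724
finger_force: 0.0
```

Emit:
servo_tool(xyz=[[-0.5, 0.18, 0], [-0.91, 0.33, 0], [-0.91, 0.33, 0], [-0.91, 0.33, 0]], rotation=[[0, 0, 0], [0, 0, 0], [0, 0, 0], [0, 0, 0]], claw=[0.85, 0.85, 0.85, 0.85])

```text
time_s: 35.78
tcp_pos: [0.5377, -0.0914, 0.1608]
tcp_rot: [0.849, 0.529, -0.001, -0.0]
contact_force: [0.3, 0.2, 0.4]
finger_gap: 0.0725
finger_force: 0.0
```

Emit:
servo_tool(xyz=[[-0.5, 0.18, 0], [-0.91, 0.33, 0], [-0.91, 0.33, 0], [-0.91, 0.33, 0], [-0.91, 0.33, 0]], rotation=[[0, 0, 0], [0, 0, 0], [0, 0, 0], [0, 0, 0], [0, 0, 0]], claw=[0.85, 0.85, 0.85, 0.85, 0.85])

```text
time_s: 36.2
tcp_pos: [0.5313, -0.1638, 0.1607]
tcp_rot: [0.847, 0.532, -0.0, -0.001]
contact_force: [-0.2, 0.3, 0.3]
finger_gap: 0.0727
finger_force: 0.0
```

```bash
python3 - <<'E'
from h import *
s=robot.read_camera("side");q=proj(s,[[.5545,.0655,.045]])[0].astype(int);c=robot.read_camera("top")
im=np.hstack([rect(c,(.5535,.065),.046,.06,380),cv2.resize(s["img"][q[1]-35:q[1]+35,q[0]-37:q[0]+37],(402,380),interpolation=cv2.INTER_CUBIC)]);cv2.imwrite("pics/end.png",im[:,:,::-1])
E
```

```text
(no output)
```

View pics/end.png

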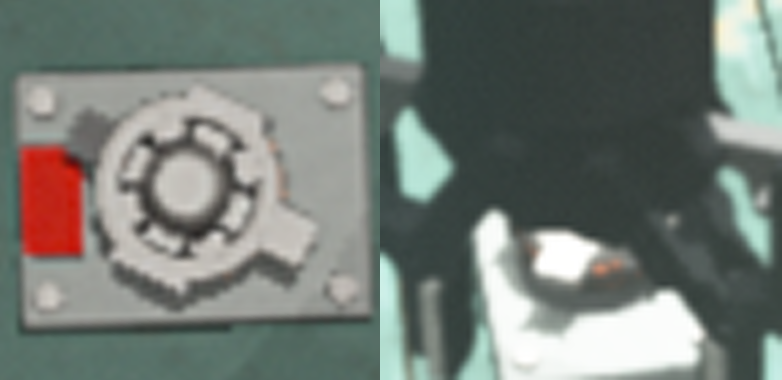

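The top view shows the separator flush over the disc with the ribs in its gaps. Its tab at (288,236) is opposite the disc's tab at (90,135). The gripper is clear, so hand in.

```bash
python3 -c "
from workcell import robot
print(robot.hand_in())"
```

```text
the job is handed in; nothing more can be done
None
```

I handed the job in at about 36 s: the disc is home on the collar with its tab by the red side, and the separator sits flat on it with its tab opposite; the bottle, weight and pliers were not touched.

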